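# Pry open the battery cover of a portable instrument

### The job

The instrument's battery is due for a change and its snap-shut cover has no grip for fingers: pick up the blue-handled spudger, push its blade into the pry notch under the cover's front lip, and lever the cover off its catches. Still with the spudger, never with the gripper itself, swing the cover up until it stands upright or further back, then lay the spudger down flat on the bench, clear of the instrument.

Things in the scene. Friction and masses are not known exactly. Their poses are not given: they have to be found in the camera images.
- instrument: Portable test instrument, light grey with black rubber end caps, 112 deep (own x) x 168 wide (y) x 74 mm high, fixed. Origin: centre of its underside; +x points from the front face (with the pry notch, nearest the robot) to the back, z up. The dark battery cover lies mid-top, reaching to the front edge; display behind it; knob, sockets and keys beside it stand up to 9 mm above the top.
- battery_cover: Dark flat plate 67 long (front to back) x 74 wide x 4 mm thick, flush with the instrument's top: top face 74, underside 70 mm above the bench when shut. Origin on the hinge axis, own x from front lip to hinge, z out of its top face. Below it a bay 76 mm wide is free down to the old battery's top at 53 mm. Two spring catches at the front hold the lip with about 6 N until it has risen about 5 mm.
- cover_hinge (a joint): Angle of the battery cover, rad: 0 shut, 1.57 standing upright, 1.95 stop, leaning back. The hinge is stiff: the cover stays at whatever angle it is left once off its catches.
- pry_notch (a point): Centre of the pry notch's mouth in the instrument's front face, under the middle of the cover's lip (marked by an orange line). The notch is 26 mm wide and 6.5 mm high, from its sill 63.5 mm above the bench to the cover's underside at 70 mm; the point is at 66.75 mm. The wall there is 4 mm thick, then the bay is open. Axes as instrument: enter along +x.
- hinge_axis (a point): Middle of the cover's hinge axis, 67 mm behind the front face and 72 mm above the bench; the axis runs along the instrument's y.
- cover_lip (a point): Middle of the lower front edge of the cover's lip; moves with the cover.
- spudger: Loose pry tool, 145 mm long, about 50 g, lying flat. Blue handle 90 long x 14 wide x 13 mm high, then a flat steel blade 55 mm long, 10 to 12 mm wide, 2 to 2.6 mm thick, level, at the handle's mid-height. Origin: centre of the handle's underside; own x points to the blade tip, z up; handle from x = -45 to +45 mm.
- spudger_tip (a point): End of the spudger's blade, 100 mm along x from its origin and 6.5 mm above the handle's underside.

How it is judged:
On the way:
1. the spudger raises the cover's lip off its catches (value of joint cover_hinge between 0.1 and 1.2 rad and contact force between spudger and battery_cover above 0.1 N), for 0.05 s.
At the end, for the whole second after the job is handed in: The battery cover stands open at 1.3 rad (75 degrees) or more, and the spudger lies at rest flat on the bench (handle underside within 8 mm of it, tilt under 0.15 rad), not touching the instrument (value of joint cover_hinge above 1.3 rad and height (world z) of spudger below 0.008 m and angle between spudger's own z axis and vertical below 0.15 rad and linear speed of spudger below 0.02 m/s and contact force between spudger and instrument below 0.05 N).
It fails at once if the gripper itself pushes the battery cover (more than 1 N); only the spudger may (contact force between any of the fingers, the arm and battery_cover above 1 N).
It also fails if it takes over 61 s, if anything falls off the work surface, if the arm or the gripper's body presses on something with over 40 N, if the wrist force passes 120 N, or if a joint passes its speed limit or range.

### The arm

A 6-joint arm with a two-finger parallel gripper is mounted at the origin on a cart in front of the work surface, level with it; the furniture and walls round the work are solid. World frame = base frame: x ahead of the robot, y to its left, z up, the work surface at z = 0. Lengths are in m, angles in rad, forces in N, time in s.
With the tool pointing down it reaches from about 0.25 to 0.725 m from the base axis. Payload 4 kg.
Tool frame: the origin (TCP) lies on the centre line of the jaws, within the pads' length; the fingertips stand 22 mm ahead of it and the grasp point (between the pads) lies 3 mm ahead of it (bot.tip_reach is the distance from the TCP to the fingertips, in m); z points along the fingers, y is the line along which they close (so a half turn about z gives the same grasp; the last joint's range is limited). The gripper opens to 85 mm and grips with 20 to 120 N. Pads are 22 mm wide; open, the fingers measure 114 mm over their backs; the gripper's body (76 mm by 85 mm) begins 54 mm behind the grasp point. The pads swing forward as they close: fully open they stand 13 mm farther back than shut.
Start: joints at [-1.246, 0.241, 0.005, 1.335, 0, 1.571], TCP at [0.16, -0.474, 0.253] pointing down, gripper open.
Joint ranges: [-2.72, 2.72], [-1.05, 1.87], [-1.09, 1.28], [-1.99, 2.15], [-1.42, 1.44], [-3.14, 3.14]. Speed limits (rad/s): [2.79, 2.79, 3.14, 3.14, 3.14, 3.14].

### API

Orientations are given as a unit quaternion [x, y, z, w].
In Python, from workcell import bot gives the robot as it stands. The module is installed in compiled form; this text tells all that it offers.
- The arm moves only by the tool apply_moves, never from a script. Its argument "commands" is a list of rows, each a list of 4 numbers: the shift along the tool's x, y, z scaled (see below), then the turn about the tool's z scaled (see below). In form: [[tx, ty, tz, roll], ...]. A call has exactly 5 rows; each row shifts and turns the commanded pose from where the row before left it, along the tool's axes as they then stand; what a row does not reach is not made up. The controller multiplies each number of a shift by 20 mm and each number of a turn by 60 degrees. A row lasts 1/12 s, in which the tool goes at most 41.7 mm and 7.16 degrees, less where a joint would pass 70% of its speed; a pose out of reach is approached as far as the arm can. A call with a number of a shift or a turn outside -1 to 1 is refused whole. A call with a gripper value outside its range is refused whole. "claw" is the closure, from 0 (fully open) to 1 (shut), set as the call begins (left out, the last holds). The fingers move at their own pace and stop on an object; the grip force is fixed at half the most. Time passes only in rows, so rows that do not move let the fingers close, or fill a call up. It gives the time, the measured TCP pose, the force, the opening and the grip force at its end, in the units of the state.
- bot.get_obs(): the state, without advancing time (a new reading comes with each control period).
- bot.camera(name): name is "side" or "top" or "wrist"; returns a dict with "image" (384x512x3 uint8, blue, green, red), "camera_matrix" (3x3 intrinsics, pixels), "R" (3x3) and "t" (3): a world point X has camera coordinates R X + t. Camera axes: x right, y down, z forward; pixel columns grow to the right and rows downward; lengths in m; the calibration is good to about 2 mm. A picture is of the moment at which its call begins. There is no depth.
- bot.job_done(): hands the job in; it is judged then, once.
The state is a dict: "clock": time; "joint_pos": joint angles; "joint_vel": joint speeds; "tau": joint torques, N m; "eef_pos": TCP position; "tool_rot": TCP orientation; "ft_force": force on the tool from outside, world axes, zero at the start; "ft_torque": the same for the moment, N m; "grip_width": finger opening in m; "grasp_force": force on a finger pad.
Only numpy, scipy, OpenCV 4.12 (cv2) and the standard library are available. Lean on these libraries where they do the work, as an engineer would, in place of code of your own. Each camera call takes 0.05 s, during which the arm holds its last target. There are 200 camera calls.

## Working session

There is one attempt and no reset: what is moved stays moved. The work goes in short steps, Python scripts to look and compute and a tool call to move; the robot and the scene stay as the last step left them, time stands still between calls to the robot, and variables do not carry over. Pictures are saved under pics/ and viewed, at most 10 in all, crops included, and the job is handed in when it is done.

Besides the shell and the picture viewer there is one more tool, called after "Request:" in YAML: its name, and indented under it one key for each argument. apply_moves: Moves the arm, as the interface text tells. Shifts and turns lie within -1 to 1; 1 stands for 20 mm of shift or 60 degrees of turn. Its arguments: {"type":"object","properties":{"commands":{"type":"array","items":{"type":"array","items":{"type":"number","minimum":-1,"maximum":1}}},"claw":{"type":"number"}},"required":["commands"]}

```bash
mkdir -p pics; ls; python3 - <<'E'
from workcell import bot
import cv2,numpy as np
a=bot.camera("top");b=bot.camera("side")
cv2.imwrite("pics/a.png",np.hstack([a["image"],b["image"]])[:, :]) 
cv2.imwrite("pics/top.png",a["image"]);cv2.imwrite("pics/side.png",b["image"])
for c in(a,b):print(c["camera_matrix"],c["R"],c["t"])
print(bot.get_obs())
E
```

```text
pics
[[381.92568509   0.         250.98627939]
 [  0.         381.92568509 193.31742026]
 [  0.           0.           1.        ]] [[-0.0190203  -0.99958456 -0.02165509]
 [-0.99129837  0.02167544 -0.12983728]
 [ 0.13025272  0.01899711 -0.99129881]] [-0.23742124  0.52428977  0.86027672]
[[422.53810965   0.         253.46038788]
 [  0.         422.53810965 193.433813  ]
 [  0.           0.           1.        ]] [[ 0.93452303 -0.35536074  0.01963311]
 [-0.23081756 -0.64714375 -0.72658669]
 [ 0.27090583  0.67448033 -0.68679423]] [-0.57105056 -0.00645798  0.93664475]
{'clock': 0.1, 'joint_pos': array([-1.24601441e+00,  2.41365180e-01,  3.80159921e-03,  1.33517433e+00,
        3.68704204e-05,  1.57075524e+00]), 'joint_vel': array([-0.00103773, -0.00182096,  0.00330092, -0.00055766, -0.00010248,
       -0.00042233]), 'tau': array([-3.02875753e-05, -3.73138082e+01,  2.53009558e+01,  1.09024698e-02,
       -3.11568499e-05, -8.86393678e-07]), 'eef_pos': array([ 0.15938826, -0.47334417,  0.25246628]), 'tool_rot': array([ 9.86839755e-01,  1.61698345e-01, -1.38743274e-04, -9.61002034e-04]), 'ft_force': array([ 0.32506266, -0.34049841, -0.49813386]), 'ft_torque': array([-0.01126288,  0.03021352,  0.02196055]), 'grasp_force': 0.0, 'grip_width': 0.08565301843937743}
```

View pics/top.png

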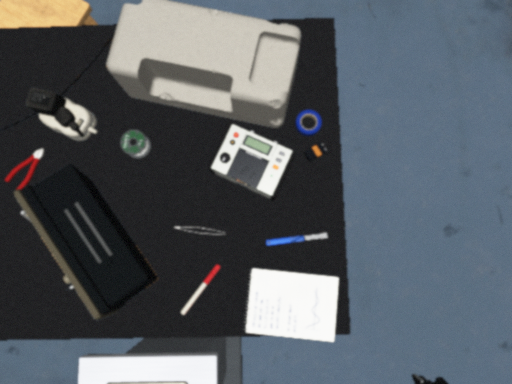

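View pics/side.png

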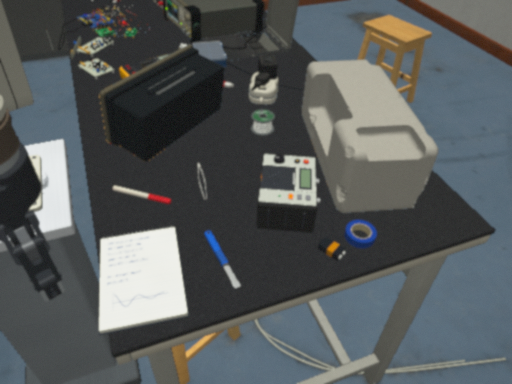

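The top view shows the spudger at about (267–327, 240), the instrument near (252,160), with the dark cover at about (247,168) and its front facing down-right in the image. I'll zoom in and measure next.

```bash
cat > h.py <<'E'
import numpy as np,cv2
from workcell import bot
def ray(c,p,z):
    K,R,t=c["camera_matrix"],np.array(c["R"]),np.array(c["t"])
    o=-R.T@t; d=R.T@np.linalg.solve(K,[p[0],p[1],1.]); return o+d*(z-o[2])/d[2]
def proj(c,X):
    q=c["camera_matrix"]@(np.array(c["R"])@np.array(X)+c["t"]); return q[:2]/q[2]
def blobs(im,lo,hi,amin=8):
    m=cv2.inRange(cv2.cvtColor(im,cv2.COLOR_BGR2HSV),np.array(lo),np.array(hi))
    n,l,s,c=cv2.connectedComponentsWithStats(m)
    return [(c[i],s[i],np.argwhere(l==i)[:,::-1]) for i in range(1,n) if s[i,4]>=amin]
E
python3 - <<'E'
from h import *
a=bot.camera("top");b=bot.camera("side")
A=cv2.resize(a["image"][110:260,190:350],None,fx=4,fy=4,interpolation=cv2.INTER_CUBIC)[:600]
B=cv2.resize(b["image"][140:300,190:350],None,fx=3,fy=3,interpolation=cv2.INTER_CUBIC)
cv2.imwrite("pics/A.png",A);cv2.imwrite("pics/B.png",B)
for n,c in(("top",a),("side",b)):
  print(n)
  for q,s,p in blobs(c["image"],(105,120,80),(125,255,255)):
    print("blue",q,s,cv2.minAreaRect(p.astype(np.float32)),ray(c,q,.0065))
  for q,s,p in blobs(c["image"],(5,130,120),(20,255,255),3):
    print("or",q,s,ray(c,q,.074))
for q,s,p in blobs(a["image"],(0,0,150),(180,60,255),200):
    r=cv2.minAreaRect(p.astype(np.float32)); print("white",q,s[4],[ray(a,k,.074).round(4) for k in cv2.boxPoints(r)])
E
```

```text
top
blue [308.3390411  121.79109589] [296 109  26  26 292] ((308.5, 121.5), (25.0, 25.0), 90.0) [ 0.69651769 -0.39169684  0.0065    ]
blue [283.95121951 240.17073171] [265 235  39  12 287] ((284.08465576171875, 240.17694091796875), (7.5661187171936035, 38.57480239868164), 82.87498474121094) [ 0.40946738 -0.3232543   0.0065    ]
or [83.8 14.8] [83 14  3  3  5] [0.95319283 0.14291384 0.074     ]
or [88.73684211 21.10526316] [85 17  9  8 38] [0.93661006 0.13039358 0.074     ]
or [235.71428571 134.        ] [235 133   3   3   7] [ 0.65037709 -0.21679496  0.074     ]
or [316.484375 150.34375 ] [312 145  10  11  64] [ 0.6079477  -0.39798833  0.074     ]
or [274.8 166.6] [274 166   3   2   5] [ 0.57295706 -0.3034073   0.074     ]
side
blue [83.82352941 15.23529412] [81 14  6  4 17] ((83.5, 15.5), (3.0, 5.0), 90.0) [0.26693652 0.9673063  0.0065    ]
blue [95.         20.26415094] [91 14  9 14 53] ((94.70000457763672, 20.400001525878906), (6.008327484130859, 12.965337753295898), 18.434947967529297) [0.3028312 0.9025139 0.0065   ]
blue [359.94418605 233.84651163] [345 219  32  29 430] ((360.5,
[... 1958 characters left out ...]
378 124.93581081] 296 [array([0.6988, 0.2425, 0.074 ]), array([0.7183, 0.232 , 0.074 ]), array([0.6634, 0.1439, 0.074 ]), array([0.6443, 0.1545, 0.074 ])]
white [254.52670014 156.22638065] 2191 [array([ 0.5732, -0.158 ,  0.074 ]), array([ 0.6799, -0.2073,  0.074 ]), array([ 0.6107, -0.3449,  0.074 ]), array([ 0.5064, -0.2943,  0.074 ])]
white [292.24187234 304.90944681] 5875 [array([ 0.2147, -0.2289,  0.074 ]), array([ 0.3519, -0.246 ,  0.074 ]), array([ 0.3287, -0.4398,  0.074 ]), array([ 0.193 , -0.4188,  0.074 ])]
white [147.76826776 369.4703628 ] 3914 [array([0.1752, 0.1277, 0.074 ]), array([ 0.1713, -0.1685,  0.074 ]), array([ 0.1153, -0.1681,  0.074 ]), array([0.1187, 0.1254, 0.074 ])]
```

View pics/A.png

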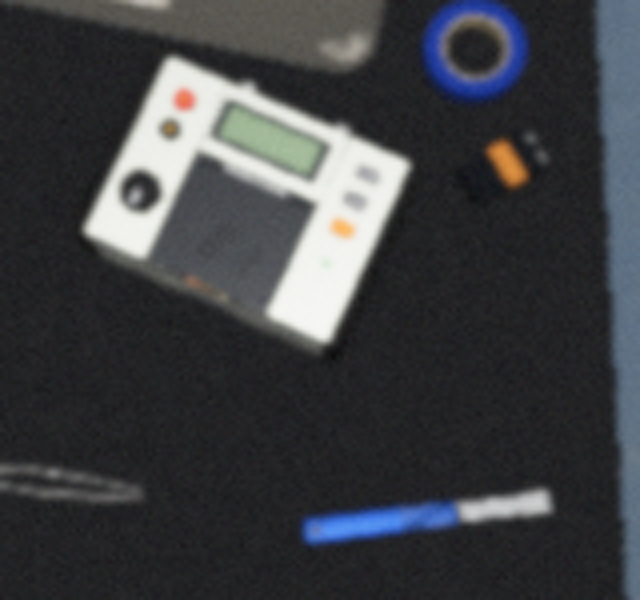

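View pics/B.png

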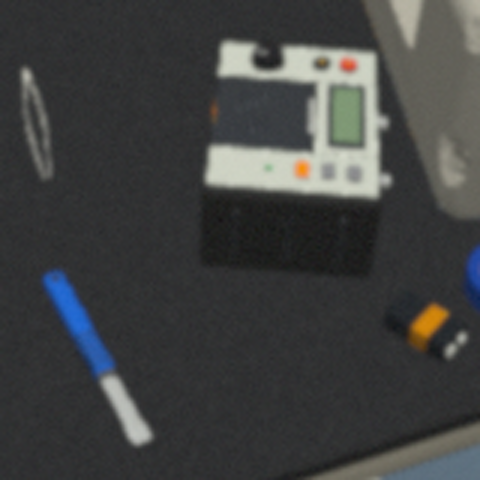

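The crops show the instrument's front edge running from about (190+90/4, 110+240/4) to (190+330/4, 110+350/4) px. The cover's front middle with its orange mark is at about (242,181.5) px. The spudger's tail is at about (266,242.5) and its tip at about (328,235). Next I work out the geometry and turn the tool to match the spudger.

```bash
cat >> h.py <<'E'
from scipy.spatial.transform import Rotation as Ro
def to(target,yaw=None):
    o=bot.get_obs();M=Ro.from_quat(o["tool_rot"]).as_matrix()
    y=np.degrees(np.arctan2(M[1,0],M[0,0]));d=M.T@(np.array(target)-o["eef_pos"])
    print("t",round(o["clock"],2),"pos",o["eef_pos"].round(4),"yaw",y.round(2),"tilt",np.degrees(np.arccos(-M[2,2])).round(2),"F",o["ft_force"].round(1),"w",round(o["grip_width"],4),"gf",round(o["grasp_force"],1))
    print("shift units",(d/.02).round(3),"" if yaw is None else "roll units %.3f"%(-((yaw-y+180)%360-180)/60))
E
python3 - <<'E'
from h import *
a=bot.camera("top");b=bot.camera("side")
f=lambda c,p,z:ray(c,p,z)
print("tip/tail top",f(a,(327.7,235),.0065),f(a,(266,242.7),.0065))
print("tip/tail side",f(b,(190+142/3,140+440/3),.0065),f(b,(190+52/3,140+273/3),.0065))
for c,p0 in((a,(284,240)),(b,(215,246.6))):
  q,s,p=[x for x in blobs(c["image"],(105,120,80),(125,255,255)) if np.hypot(*(x[0]-p0))<4][0]
  w=np.array([f(c,k,.01)[:2] for k in p]);w-=w.mean(0);print("yaw",np.degrees(np.arctan2(*np.linalg.svd(w)[2][0][::-1])))
print("coverfront",f(a,(242,181.5),.074),"side",f(b,(190+214/3,140+113/3),.072))
for n,c,L in(("top",a,[(85,232),(330,350),(410,163),(170,57)]),):
  for p in L: print(f(c,(190+p[0]/4,110+p[1]/4),.074))
for p in [(222,40),(207,185),(380,192),(378,52)]: print("s",f(b,(190+p[0]/3,140+p[1]/3),.074))
for p in [(205,157),(318,200),(268,312),(150,258)]: print("cov",f(a,(190+p[0]/4,110+p[1]/4),.074))
E
```

```text
tip/tail top [ 0.41958499 -0.42657083  0.0065    ] [ 0.40435803 -0.28079509  0.0065    ]
tip/tail side [ 0.418267   -0.42515733  0.0065    ] [ 0.40508846 -0.27904523  0.0065    ]
yaw 95.93160246466503
yaw -84.22430836925601
coverfront [ 0.54081023 -0.2293351   0.074     ] side [ 0.53864716 -0.23240522  0.072     ]
[ 0.57309613 -0.16066931  0.074     ]
[ 0.50336262 -0.2964239   0.074     ]
[ 0.60832359 -0.34417408  0.074     ]
[ 0.67344374 -0.2097779   0.074     ]
s [ 0.57327358 -0.1607528   0.074     ]
s [ 0.50741844 -0.29878659  0.074     ]
s [ 0.61054699 -0.34252149  0.074     ]
s [ 0.67563249 -0.21178872  0.074     ]
cov [ 0.61460194 -0.22881808  0.074     ]
cov [ 0.58832193 -0.29192658  0.074     ]
cov [ 0.52540292 -0.26251582  0.074     ]
cov [ 0.55742475 -0.19708216  0.074     ]
```

Request:
apply_moves:
  commands:
    - [0,0,0,-0.1]
    - [0,0,0,-0.1]
    - [0,0,0,-0.1]
    - [0,0,0,-0.1]
    - [0,0,0,-0.1]

```text
clock: 0.72
eef_pos: [0.1595, -0.4738, 0.2532]
tool_rot: [0.91, 0.414, 0.0, -0.0]
ft_force: [-0.6, -0.4, -0.2]
grip_width: 0.0855
grasp_force: 0.0
```

Request:
apply_moves:
  commands:
    - [0,0,0,-0.1]
    - [0,0,0,-0.1]
    - [0,0,0,-0.1]
    - [0,0,0,-0.1]
    - [0,0,0,-0.1]

```text
clock: 1.13
eef_pos: [0.1595, -0.4738, 0.2532]
tool_rot: [0.772, 0.635, 0.0, -0.0]
ft_force: [0.1, 0.2, 0.0]
grip_width: 0.0855
grasp_force: 0.0
```

Request:
apply_moves:
  commands:
    - [0,0,1,-0.056]
    - [0,0,1,-0.056]
    - [0,0,1,-0.056]
    - [0,0,1,-0.056]
    - [0,0,1,-0.056]

```text
clock: 1.55
eef_pos: [0.1596, -0.4738, 0.1525]
tool_rot: [0.672, 0.741, -0.0, 0.0]
ft_force: [-0.1, -0.7, -0.1]
grip_width: 0.0854
grasp_force: 0.0
```

```bash
python3 -c "
from h import *
to([.4121,-.3554,.13],95.6)"
```

```text
t 1.55 pos [ 0.1596 -0.4738  0.1525] yaw 95.58 tilt 0.02 F [-0.1 -0.7 -0.1] w 0.0854 gf 0.0
shift units [ 4.666 13.143  1.123] roll units -0.000
```

Request:
apply_moves:
  commands:
    - [0.311,0.876,0.075,0]
    - [0.311,0.876,0.075,0]
    - [0.311,0.876,0.075,0]
    - [0.311,0.876,0.075,0]
    - [0.311,0.876,0.075,0]

```text
clock: 1.97
eef_pos: [0.2445, -0.4342, 0.1456]
tool_rot: [0.673, 0.74, 0.0, -0.0]
ft_force: [-0.5, -0.4, 0.3]
grip_width: 0.0856
grasp_force: 0.0
```

Request:
apply_moves:
  commands:
    - [0.311,0.876,0.075,0]
    - [0.311,0.876,0.075,0]
    - [0.311,0.876,0.075,0]
    - [0.311,0.876,0.075,0]
    - [0.311,0.876,0.075,0]

```text
clock: 2.38
eef_pos: [0.3289, -0.3949, 0.1382]
tool_rot: [0.673, 0.74, -0.0, -0.0]
ft_force: [0.1, 0.3, -0.9]
grip_width: 0.0853
grasp_force: 0.0
```

Request:
apply_moves:
  commands:
    - [0.311,0.876,0.075,0]
    - [0.311,0.876,0.075,0]
    - [0.311,0.876,0.075,0]
    - [0.311,0.876,0.075,0]
    - [0.311,0.876,0.075,0]

```text
clock: 2.8
eef_pos: [0.4132, -0.3557, 0.1307]
tool_rot: [0.673, 0.74, -0.0, -0.0]
ft_force: [0.6, 0.4, -0.0]
grip_width: 0.0852
grasp_force: 0.0
```

```bash
python3 -c "
from h import *
to([.4121,-.3554,.024],95.6)
c=bot.camera('wrist');cv2.imwrite('pics/w1.png',c['image'])
for q,s,p in blobs(c['image'],(105,120,80),(125,255,255),200):
  r=cv2.minAreaRect(p.astype(np.float32)); print(q,[ray(c,k,.010).round(4) for k in cv2.boxPoints(r)])
for q,s,p in blobs(c['image'],(5,130,120),(20,255,255),5): print('or',q,s,ray(c,q,.072))
print(bot.tip_reach)"
```

```text
t 2.8 pos [ 0.4132 -0.3557  0.1307] yaw 95.41 tilt 0.01 F [ 0.6  0.4 -0. ] w 0.0852 gf 0.0
shift units [ 0.02  -0.052  5.333] roll units -0.003
[254.76248477 133.95980512] [array([ 0.3978, -0.2817,  0.01  ]), array([ 0.4111, -0.2804,  0.01  ]), array([ 0.4174, -0.3435,  0.01  ]), array([ 0.4032, -0.3448,  0.01  ])]
or [501.3442029  283.29347826] [490 274  22  19 276] [ 0.56651526 -0.38179496  0.072     ]
0.022
```

View pics/w1.png

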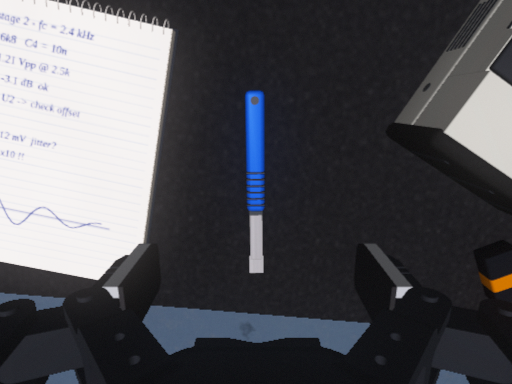

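The wrist view shows the spudger centred between the fingers: tail (255,92), handle front (255,212), tip (256,272). The grip point matches my estimate, so I descend and grip.

Request:
apply_moves:
  commands:
    - [0.02,-0.05,0.8,0]
    - [0,0,0.8,0]
    - [0,0,0.8,0]
    - [0,0,0.8,0]
    - [0,0,0.8,0]

```text
clock: 3.27
eef_pos: [0.4112, -0.356, 0.0501]
tool_rot: [0.673, 0.74, -0.0, 0.0]
ft_force: [0.4, -0.8, 0.2]
grip_width: 0.0852
grasp_force: 0.0
```

Request:
apply_moves:
  commands:
    - [0,0,0.6,0]
    - [0,0,0.4,0]
    - [0,0,0.28,0]
    - [0,0,0,0]
    - [0,0,0,0]

```text
clock: 3.68
eef_pos: [0.4114, -0.3561, 0.0254]
tool_rot: [0.673, 0.74, -0.0, 0.0]
ft_force: [-1.0, 0.3, -0.1]
grip_width: 0.0856
grasp_force: 0.0
```

Request:
apply_moves:
  commands:
    - [0,0,0,0]
    - [0,0,0,0]
    - [0,0,0,0]
    - [0,0,0,0]
    - [0,0,0,0]
  claw: 1

```text
clock: 4.1
eef_pos: [0.4116, -0.356, 0.0256]
tool_rot: [0.673, 0.74, 0.0, 0.0]
ft_force: [0.6, 0.1, -0.4]
grip_width: 0.0258
grasp_force: 0.0
```

Request:
apply_moves:
  commands:
    - [0,0,0,0]
    - [0,0,0,0]
    - [0,0,0,0]
    - [0,0,0,0]
    - [0,0,0,0]

```text
clock: 4.52
eef_pos: [0.4116, -0.3561, 0.0257]
tool_rot: [0.673, 0.74, 0.0, 0.0]
ft_force: [-0.8, 0.5, 5.2]
grip_width: 0.012
grasp_force: 61.0
```

Request:
apply_moves:
  commands:
    - [0,0,-0.2,0]
    - [0,0,-0.5,0]
    - [0,0,-0.5,0]
    - [0,0,-0.5,0]
    - [0,0,-0.5,0]

```text
clock: 4.93
eef_pos: [0.4115, -0.3561, 0.0705]
tool_rot: [0.673, 0.74, -0.0, 0.0]
ft_force: [-0.1, -0.2, -0.2]
grip_width: 0.0119
grasp_force: 60.4
```

Request:
apply_moves:
  commands:
    - [0,0,-0.5,-0.0975]
    - [0,0,-0.3,-0.0975]
    - [0,0,0,-0.0975]
    - [0,0,0,-0.0975]
    - [0,0,0,-0.0975]

```text
clock: 5.35
eef_pos: [0.4117, -0.3562, 0.0866]
tool_rot: [0.462, 0.887, -0.0, 0.001]
ft_force: [-0.3, 0.8, -0.9]
grip_width: 0.0117
grasp_force: 60.4
```

Request:
apply_moves:
  commands:
    - [0,0,0,-0.0975]
    - [0,0,0,-0.0975]
    - [0,0,0,-0.0975]
    - [0,0,0,-0.0975]
    - [0,0,0,-0.0975]

```text
clock: 5.77
eef_pos: [0.4116, -0.3561, 0.0863]
tool_rot: [0.223, 0.975, -0.0, 0.001]
ft_force: [1.0, 0.7, -1.3]
grip_width: 0.0121
grasp_force: 60.4
```

```bash
python3 -c "
from h import *
to([.4502,-.1853,.0859],153.9)
c=bot.camera('side');cv2.imwrite('pics/s2.png',cv2.resize(c['image'][90:290,110:350],None,fx=3.3,fy=3,interpolation=cv2.INTER_CUBIC)[:600,:800])"
```

```text
t 5.77 pos [ 0.4116 -0.3561  0.0863] yaw 154.2 tilt 0.07 F [ 1.   0.7 -1.3] w 0.0121 gf 60.4
shift units [1.98  8.529 0.016] roll units 0.005
```

View pics/s2.png

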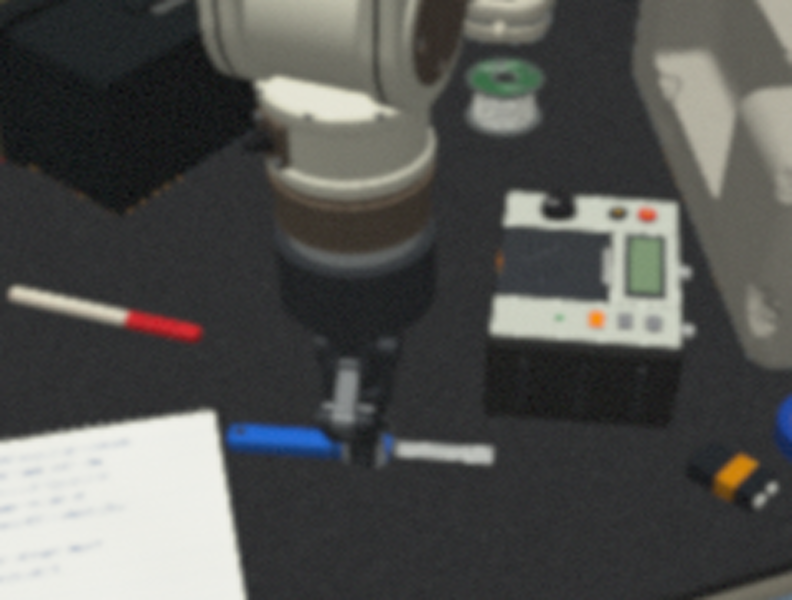

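The side view shows the spudger gripped near the front of the handle, tail at crop (228,436) and tip at crop (493,456). I check whether it is level by comparing these with projected points.

```bash
python3 -c "
from h import *
o=bot.get_obs();p=o['eef_pos'];yaw=np.radians(154.2+180);u=np.array([np.cos(yaw),np.sin(yaw),0])
b=bot.camera('side');a=bot.camera('top')
for n,d in(('tail',-75),('tip',70)):
  X=p+u*d/1000;X[2]-=.0191;print(n,X,proj(b,X),proj(a,X))
m=cv2.inRange(cv2.cvtColor(a['image'],cv2.COLOR_BGR2HSV),(0,0,120),(180,70,255))
cv2.imwrite('pics/t2.png',cv2.resize(a['image'][200:300,220:350],None,fx=6,fy=6,interpolation=cv2.INTER_CUBIC))
"
```

```text
tail [ 0.34410285 -0.32347356  0.06715286] [179.93789853 234.63995834] [286.73805999 270.1495095 ]
tip [ 0.47464908 -0.38658207  0.06715286] [259.70871468 240.99726378] [313.35873686 209.83051743]
```

View pics/t2.png

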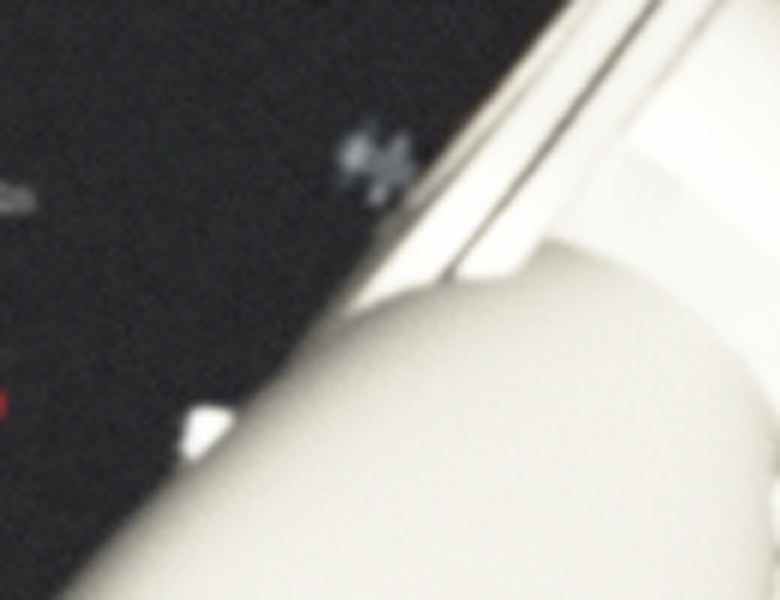

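The top view shows only a bit of the notepad and the arm over the spudger, which is no help here. The side view agrees with a level spudger: the tail and tip offsets are equal, within 1 px. Now I go to the standoff in front of the notch.

Request:
apply_moves:
  commands:
    - [0.198,0.853,0,0]
    - [0.198,0.853,0,0.005]
    - [0.198,0.853,0,0]
    - [0.198,0.853,0,0]
    - [0.198,0.853,0,0]

```text
clock: 6.33
eef_pos: [0.4316, -0.27, 0.0857]
tool_rot: [0.23, 0.973, -0.0, 0.0]
ft_force: [0.0, -0.0, -0.1]
grip_width: 0.012
grasp_force: 60.4
```

Request:
apply_moves:
  commands:
    - [0.198,0.853,0,0]
    - [0.198,0.853,0,0]
    - [0.198,0.853,0,0]
    - [0.198,0.853,0,0]
    - [0.198,0.853,0,0]

```text
clock: 6.75
eef_pos: [0.4518, -0.1847, 0.0857]
tool_rot: [0.23, 0.973, -0.0, 0.0]
ft_force: [0.3, -0.2, -0.6]
grip_width: 0.012
grasp_force: 60.4
```

Request:
apply_moves:
  commands:
    - [0,0,0,0]
    - [0,0,0,0]
    - [0,0,0,0]
    - [0,0,0,0]
    - [0,0,0,0]

```text
clock: 7.17
eef_pos: [0.4514, -0.1862, 0.0853]
tool_rot: [0.229, 0.973, -0.0, 0.0]
ft_force: [-0.0, 0.1, -0.8]
grip_width: 0.0122
grasp_force: 60.4
```

```bash
python3 -c "
from h import *
to([.4502,-.1853,.0859],153.9)
a=bot.camera('top');b=bot.camera('side');w=bot.camera('wrist')
A=cv2.resize(a['image'][140:220,210:290],(400,400),interpolation=cv2.INTER_CUBIC)
B=cv2.resize(b['image'][160:240,220:300],(400,400),interpolation=cv2.INTER_CUBIC)
cv2.imwrite('pics/ab3.png',np.hstack([A,B]));cv2.imwrite('pics/w3.png',w['image'])
"
```

```text
t 7.17 pos [ 0.4514 -0.1862  0.0853] yaw 153.51 tilt 0.02 F [-0.   0.1 -0.8] w 0.0122 gf 60.4
shift units [ 0.076  0.014 -0.03 ] roll units -0.007
```

View pics/ab3.png

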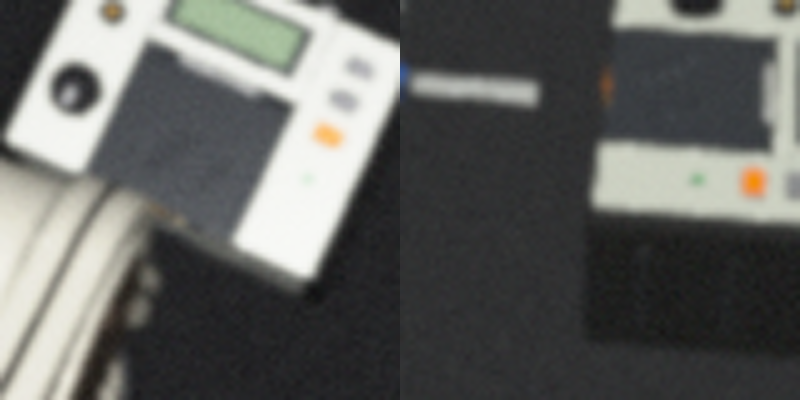

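In the side view (right half) the blade tip is at crop (539,93), the cover's front corners at (613,30) and (598,143), and the orange mark at about (607,85). I compute the relative offset within the same camera, where the calibration bias cancels.

```bash
python3 -c "
from h import *
b=bot.camera('side');f=lambda x,y:(220+(x-400)/5,160+y/5)
v=np.array([np.cos(np.radians(-26.1)),np.sin(np.radians(-26.1))]);n=np.array([-v[1],v[0]])
o=bot.get_obs()['eef_pos']
g=lambda q:((q[:2]-o[:2])@v*1000,(q[:2]-o[:2])@n*1000)
print('tip',g(ray(b,f(539,93),.0662)),'bladebase',g(ray(b,f(412,83),.0662)))
for p in((606,86),(613,30),(598,143)): print(g(ray(b,f(*p),.074)))
print('or',g(ray(b,f(607,86),.071)))
w=bot.camera('wrist')
"
```

```text
tip (np.float64(70.62473743082563), np.float64(-2.9331287928482537)) bladebase (np.float64(17.114539563965206), np.float64(-2.708908006760953))
(np.float64(98.54814259547645), np.float64(-4.224561200978562))
(np.float64(98.66142566709468), np.float64(32.25131702994656))
(np.float64(98.08979503831046), np.float64(-39.25692247045855))
or (np.float64(98.78788657944753), np.float64(-0.7474392438978138))
```

View pics/w3.png

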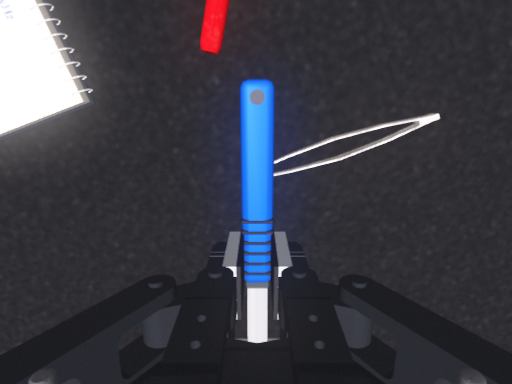

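The wrist view shows the spudger held straight and centred (x≈257). Lateral error is about 1 mm and the tip is about 28 mm short of the face. I insert.

Request:
apply_moves:
  commands:
    - [-0.4,-0.03,-0.03,0]
    - [-0.4,-0.02,0,0]
    - [-0.4,0,0,0]
    - [0,0,0,0]
    - [0,0,0,0]

```text
clock: 7.83
eef_pos: [0.4733, -0.1973, 0.0857]
tool_rot: [0.228, 0.974, -0.0, 0.0]
ft_force: [-0.4, 0.4, -0.1]
grip_width: 0.0121
grasp_force: 60.4
```

Request:
apply_moves:
  commands:
    - [-0.1,0,0,0]
    - [-0.1,0,0,0]
    - [-0.1,0,0,0]
    - [-0.1,0,0,0]
    - [0,0,0,0]

```text
clock: 8.25
eef_pos: [0.4802, -0.2007, 0.0859]
tool_rot: [0.228, 0.974, -0.0, 0.0]
ft_force: [-0.5, -0.5, -1.0]
grip_width: 0.0121
grasp_force: 60.4
```

```bash
python3 -c "
from h import *
to([.4502,-.1853,.0859],153.9)"
```

```text
t 8.25 pos [ 0.4802 -0.2007  0.0859] yaw 153.61 tilt 0.03 F [-0.5 -0.5 -1. ] w 0.0121 gf 60.4
shift units [ 1.686e+00  2.400e-02 -1.000e-03] roll units -0.005
```

Request:
apply_moves:
  commands:
    - [-0.12,0,0,0]
    - [-0.12,0,0,0]
    - [-0.12,0,0,0]
    - [-0.12,0,0,0]
    - [-0.12,0,0,0]

```text
clock: 8.67
eef_pos: [0.4908, -0.206, 0.0858]
tool_rot: [0.228, 0.974, -0.0, 0.0]
ft_force: [-0.6, 0.6, -0.9]
grip_width: 0.0115
grasp_force: 60.4
```

Request:
apply_moves:
  commands:
    - [0,0,-0.05,0]
    - [0,0,-0.05,0]
    - [0,0,-0.05,0]
    - [0,0,-0.05,0]
    - [0,0,0,0]

```text
clock: 9.08
eef_pos: [0.4904, -0.2058, 0.0896]
tool_rot: [0.228, 0.974, 0.0, -0.0]
ft_force: [0.6, -1.0, -3.9]
grip_width: 0.0116
grasp_force: 59.9
```

```bash
python3 -c "
from h import *
to([.4502,-.1853,.0859],153.9)
b=bot.camera('side')
B=cv2.resize(b['image'][150:230,200:300],(600,480),interpolation=cv2.INTER_CUBIC)
cv2.imwrite('pics/s4.png',B)"
```

```text
t 9.08 pos [ 0.4904 -0.2058  0.0896] yaw 153.61 tilt 0.02 F [ 0.6 -1.  -3.9] w 0.0116 gf 59.9
shift units [2.255 0.026 0.185] roll units -0.005
```

View pics/s4.png

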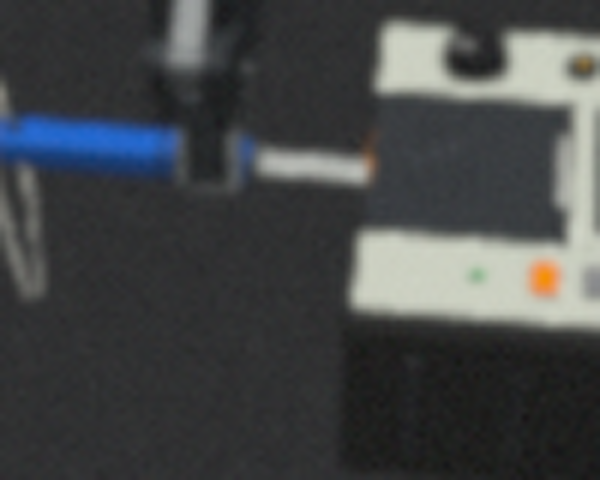

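The blade disappears under the lip at crop (370,165), so it is in the notch, and Fz shows it pressing up on the cover. That was my 10th picture, so from here I go by forces and masks. Prying up.

Request:
apply_moves:
  commands:
    - [0,0,-0.06,0]
    - [0,0,-0.06,0]
    - [0,0,-0.06,0]
    - [0,0,-0.06,0]
    - [0,0,-0.06,0]

```text
clock: 9.55
eef_pos: [0.4896, -0.2056, 0.0952]
tool_rot: [0.228, 0.974, 0.0, -0.001]
ft_force: [0.2, -0.8, -8.4]
grip_width: 0.0116
grasp_force: 58.6
```

Request:
apply_moves:
  commands:
    - [0,0,-0.06,0]
    - [0,0,-0.06,0]
    - [0,0,-0.06,0]
    - [0,0,0,0]
    - [0,0,0,0]

```text
clock: 9.97
eef_pos: [0.4896, -0.2056, 0.0993]
tool_rot: [0.228, 0.974, 0.0, -0.001]
ft_force: [-2.5, 0.7, -7.2]
grip_width: 0.0118
grasp_force: 58.6
```

```bash
cat >> h.py <<'E'
def tilt():
    o=bot.get_obs();M=Ro.from_quat(o["tool_rot"]).as_matrix();u=-M[:,0];p=o["eef_pos"]-[0,0,.0191]
    b=bot.camera("side");L=blobs(b["image"],(105,120,60),(125,255,255),5)
    L=[x for x in L if np.hypot(*(x[0]-proj(b,p-u*.045)))<25]
    P=np.vstack([x[2] for x in L]); q=P[P[:,0]<=P[:,0].min()+3].mean(0)
    print("tail px",q,"level exp",proj(b,p-u*.0735),"10deg-down exp",proj(b,p-u*.0735-np.array([0,0,.0130])))
    for x in blobs(b["image"],(3,110,80),(22,255,255),3):
        if 220<x[0][0]<320 and 130<x[0][1]<230: print("or",x[0],x[1][4])
    return b
E
python3 -c "
from h import *
to([.4502,-.1853,.0859],153.9);tilt()"
```

```text
t 9.97 pos [ 0.4896 -0.2056  0.0993] yaw 153.6 tilt 0.1 F [-2.5  0.7 -7.2] w 0.0118 gf 58.6
shift units [2.215 0.035 0.674] roll units -0.005
tail px [198.62068966 165.37931034] level exp [199.66345887 169.07353215] 10deg-down exp [200.08264794 173.81003287]
or [305.5 161. ] 12
or [290.42105263 195.89473684] 19
```

Request:
apply_moves:
  commands:
    - [0,0,-0.06,0]
    - [0,0,-0.06,0]
    - [0,0,-0.06,0]
    - [0,0,-0.06,0]
    - [0,0,-0.06,0]

```text
clock: 10.43
eef_pos: [0.4907, -0.2058, 0.1056]
tool_rot: [0.228, 0.974, 0.0, 0.0]
ft_force: [-2.4, -1.0, -6.5]
grip_width: 0.012
grasp_force: 58.5
```

```bash
python3 -c "
from h import *
to([.4502,-.1853,.0859],153.9);tilt()"
```

```text
t 10.43 pos [ 0.4907 -0.2058  0.1056] yaw 153.62 tilt 0.02 F [-2.4 -1.  -6.5] w 0.012 gf 58.5
shift units [2.267 0.019 0.985] roll units -0.005
tail px [197.7826087  160.26086957] level exp [199.97112667 166.74008417] 10deg-down exp [200.38914214 171.52197139]
or [305.5 161. ] 12
or [290.33333333 196.        ] 18
```

The spudger has rotated in the pads to about 15° tip-down, and the lip is only about 3 mm up. I switch to a true lever: go deeper, rest the blade on the sill and push the handle down, which needs no pad torque.

Request:
apply_moves:
  commands:
    - [0,0,0.1,0]
    - [0,0,0.1,0]
    - [0,0,0.1,0]
    - [0,0,0,0]
    - [0,0,0,0]

```text
clock: 10.9
eef_pos: [0.492, -0.2065, 0.1004]
tool_rot: [0.228, 0.974, -0.0, 0.002]
ft_force: [0.3, 0.1, -0.5]
grip_width: 0.0115
grasp_force: 59.2
```

Request:
apply_moves:
  commands:
    - [-0.14,0,0.035,0]
    - [-0.14,0,0.035,0]
    - [-0.14,0,0.035,0]
    - [-0.14,0,0.035,0]
    - [-0.14,0,0.035,0]

```text
clock: 11.32
eef_pos: [0.5035, -0.2123, 0.0959]
tool_rot: [0.228, 0.974, -0.0, 0.0]
ft_force: [-0.5, 0.5, -1.2]
grip_width: 0.0117
grasp_force: 59.2
```

```bash
python3 -c "
from h import *
to([.4502,-.1853,.0859],153.9);tilt()"
```

```text
t 11.32 pos [ 0.5035 -0.2123  0.0959] yaw 153.61 tilt 0.02 F [-0.5  0.5 -1.2] w 0.0117 gf 59.2
shift units [2.989 0.026 0.497] roll units -0.005
tail px [204.85714286 166.        ] level exp [207.10952671 170.91571876] 10deg-down exp [207.45323609 175.62466076]
or [305.5 161. ] 12
or [290.33333333 196.        ] 18
```

Request:
apply_moves:
  commands:
    - [0,0,0.1,0]
    - [0,0,0.1,0]
    - [0,0,0.1,0]
    - [0,0,0.1,0]
    - [0,0,0,0]

```text
clock: 11.78
eef_pos: [0.5048, -0.2128, 0.0897]
tool_rot: [0.228, 0.974, -0.0, 0.003]
ft_force: [0.6, 0.3, 8.0]
grip_width: 0.012
grasp_force: 61.5
```

Request:
apply_moves:
  commands:
    - [0,0,0.1,0]
    - [0,0,0.1,0]
    - [0,0,0.1,0]
    - [0,0,0,0]
    - [0,0,0,0]

```text
clock: 12.2
eef_pos: [0.5054, -0.2136, 0.0843]
tool_rot: [0.229, 0.974, -0.001, 0.003]
ft_force: [0.2, -0.1, 7.5]
grip_width: 0.012
grasp_force: 63.3
```

```bash
python3 -c "
from h import *
to([.4502,-.1853,.0859],153.9);tilt()"
```

```text
t 12.2 pos [ 0.5054 -0.2136  0.0843] yaw 153.58 tilt 0.4 F [ 0.2 -0.1  7.5] w 0.012 gf 63.3
shift units [ 3.099  0.04  -0.102] roll units -0.005
tail px [207.78571429 175.78571429] level exp [208.44192748 175.45306749] 10deg-down exp [208.76935398 180.07527855]
or [305.53846154 161.15384615] 13
or [261. 176.] 3
or [290.42105263 195.89473684] 19
```

Request:
apply_moves:
  commands:
    - [0,0,0.1,0]
    - [0,0,0.1,0]
    - [0,0,0.1,0]
    - [0,0,0.1,0]
    - [0,0,0,0]

```text
clock: 12.67
eef_pos: [0.5048, -0.2132, 0.0765]
tool_rot: [0.228, 0.974, -0.001, 0.003]
ft_force: [-2.1, 1.1, 11.5]
grip_width: 0.0116
grasp_force: 65.7
```

Request:
apply_moves:
  commands:
    - [0,0,0.1,0]
    - [0,0,0.1,0]
    - [0,0,0.1,0]
    - [0,0,0,0]
    - [0,0,0,0]

```text
clock: 13.08
eef_pos: [0.5042, -0.2129, 0.0715]
tool_rot: [0.228, 0.974, -0.001, 0.002]
ft_force: [-4.6, 2.3, 18.6]
grip_width: 0.0119
grasp_force: 68.8
```

```bash
python3 -c "
from h import *
to([.4502,-.1853,.0859],153.9);tilt()"
```

```text
t 13.08 pos [ 0.5042 -0.2129  0.0715] yaw 153.6 tilt 0.29 F [-4.6  2.3 18.6] w 0.0119 gf 68.8
shift units [ 3.029  0.034 -0.733] roll units -0.005
tail px [211.         185.95652174] level exp [208.15319112 179.8561824 ] 10deg-down exp [208.48027265 184.39005938]
or [305.5 161. ] 12
or [260.66666667 176.33333333] 3
or [290.33333333 196.        ] 18
```

Request:
apply_moves:
  commands:
    - [0,0,0.1,0]
    - [0,0,0.1,0]
    - [0,0,0.1,0]
    - [0,0,0,0]
    - [0,0,0,0]

```text
clock: 13.55
eef_pos: [0.5048, -0.2128, 0.0644]
tool_rot: [0.228, 0.974, -0.0, 0.003]
ft_force: [-1.8, 0.5, 11.1]
grip_width: 0.0117
grasp_force: 68.7
```

Request:
apply_moves:
  commands:
    - [0,0,0.1,0]
    - [0,0,0.1,0]
    - [0,0,0,0]
    - [0,0,0,0]
    - [0,0,0,0]

```text
clock: 13.97
eef_pos: [0.5041, -0.2126, 0.0601]
tool_rot: [0.228, 0.974, -0.0, 0.002]
ft_force: [-2.9, 0.7, 10.5]
grip_width: 0.012
grasp_force: 68.6
```

```bash
python3 -c "
from h import *
to([.4502,-.1853,.0859],153.9);tilt()"
```

```text
t 13.97 pos [ 0.5041 -0.2126  0.0601] yaw 153.61 tilt 0.21 F [-2.9  0.7 10.5] w 0.012 gf 68.6
shift units [ 3.017  0.026 -1.303] roll units -0.005
tail px [217.84615385 195.42307692] level exp [208.34882037 183.76621059] 10deg-down exp [208.67114893 188.22251099]
or [305.5 161. ] 12
or [263.  169.5] 4
or [277.20833333 186.79166667] 24
or [290.42105263 195.89473684] 19
```

The force dropped from 18.6 to 11 N and the orange lip mark rose about 7 px, so the catches have released. With the spudger tilted about 28° tip-up, I now lift the cover.

Request:
apply_moves:
  commands:
    - [0,0,-0.1,0]
    - [0,0,-0.1,0]
    - [0,0,-0.1,0]
    - [0,0,-0.1,0]
    - [0,0,-0.1,0]

```text
clock: 14.43
eef_pos: [0.5025, -0.2119, 0.0674]
tool_rot: [0.228, 0.974, 0.0, -0.001]
ft_force: [0.4, 0.2, -2.0]
grip_width: 0.0116
grasp_force: 66.8
```

Request:
apply_moves:
  commands:
    - [0,0,-0.1,0]
    - [0,0,-0.1,0]
    - [0,0,-0.1,0]
    - [0,0,-0.1,0]
    - [0,0,-0.1,0]

```text
clock: 14.85
eef_pos: [0.503, -0.2121, 0.078]
tool_rot: [0.228, 0.974, 0.0, -0.0]
ft_force: [-0.2, -0.3, -1.3]
grip_width: 0.0119
grasp_force: 66.8
```

```bash
python3 -c "
from h import *
to([.4502,-.1853,.0859],153.9);tilt()"
```

```text
t 14.85 pos [ 0.503  -0.2121  0.078 ] yaw 153.61 tilt 0.01 F [-0.2 -0.3 -1.3] w 0.0119 gf 66.8
shift units [ 2.959  0.025 -0.392] roll units -0.005
tail px [215.83333333 188.70833333] level exp [207.30121951 177.30479311] 10deg-down exp [207.63836609 181.88659782]
or [305.5 161. ] 12
or [277.69090909 184.81818182] 55
or [290.42105263 195.89473684] 19
```

Request:
apply_moves:
  commands:
    - [-0.06,0,-0.09,0]
    - [-0.06,0,-0.09,0]
    - [-0.06,0,-0.09,0]
    - [-0.06,0,-0.09,0]
    - [-0.06,0,-0.09,0]

```text
clock: 15.32
eef_pos: [0.5086, -0.2149, 0.0871]
tool_rot: [0.228, 0.974, -0.0, 0.0]
ft_force: [-0.7, -0.3, -1.6]
grip_width: 0.012
grasp_force: 66.9
```

Request:
apply_moves:
  commands:
    - [-0.06,0,-0.09,0]
    - [-0.06,0,-0.09,0]
    - [-0.06,0,-0.09,0]
    - [-0.06,0,-0.09,0]
    - [-0.06,0,-0.09,0]

```text
clock: 15.73
eef_pos: [0.5139, -0.2175, 0.0961]
tool_rot: [0.228, 0.974, -0.0, 0.0]
ft_force: [-0.3, -0.4, -1.8]
grip_width: 0.0122
grasp_force: 66.9
```

```bash
python3 -c "
from h import *
to([.4502,-.1853,.0859],153.9);tilt()"
```

```text
t 15.73 pos [ 0.5139 -0.2175  0.0961] yaw 153.61 tilt 0.0 F [-0.3 -0.4 -1.8] w 0.0122 gf 66.9
shift units [3.569 0.026 0.509] roll units -0.005
tail px [220.86956522 182.82608696] level exp [212.61272493 171.26055334] 10deg-down exp [212.90151476 175.97046355]
or [280.28571429 155.42857143] 21
or [305.5 161. ] 12
or [277.78947368 184.70175439] 57
or [290.33333333 196.        ] 18
```

Request:
apply_moves:
  commands:
    - [-0.1,0,-0.06,0]
    - [-0.1,0,-0.06,0]
    - [-0.1,0,-0.06,0]
    - [-0.1,0,-0.06,0]
    - [-0.1,0,-0.06,0]

```text
clock: 16.2
eef_pos: [0.523, -0.222, 0.102]
tool_rot: [0.228, 0.974, -0.0, 0.0]
ft_force: [-0.8, 0.3, -1.6]
grip_width: 0.012
grasp_force: 67.0
```

Request:
apply_moves:
  commands:
    - [-0.1,0,-0.06,0]
    - [-0.1,0,-0.06,0]
    - [-0.1,0,-0.06,0]
    - [-0.1,0,-0.06,0]
    - [-0.1,0,-0.06,0]

```text
clock: 16.62
eef_pos: [0.5319, -0.2265, 0.1081]
tool_rot: [0.228, 0.974, -0.0, 0.0]
ft_force: [-0.7, -0.5, -0.6]
grip_width: 0.0118
grasp_force: 67.0
```

```bash
python3 -c "
from h import *
to([.4502,-.1853,.0859],153.9);b=tilt()
v=np.array([np.cos(np.radians(-26.1)),np.sin(np.radians(-26.1)),0]);N=np.array([.5405,-.2295,0])
for th in np.arange(0,2,.2):
  print(round(th,1),proj(b,N+v*(.067-.067*np.cos(th))+np.array([0,0,.072+.067*np.sin(th)])).round(1))"
```

```text
t 16.62 pos [ 0.5319 -0.2265  0.1081] yaw 153.61 tilt 0.0 F [-0.7 -0.5 -0.6] w 0.0118 gf 67.0
shift units [4.575 0.027 1.107] roll units -0.005
tail px [230.81481481 179.33333333] level exp [221.98954639 167.59928836] 10deg-down exp [222.18628269 172.39652432]
or [294.05555556 152.83333333] 18
or [296.66666667 160.33333333] 3
or [305.5 161. ] 12
or [277.78947368 184.70175439] 57
or [290.25 187.  ] 4
or [290.33333333 196.        ] 18
0.0 [261.6 176.6]
0.2 [262.5 171.8]
0.4 [264.7 167.1]
0.6 [268.  162.9]
0.8 [272.6 159.2]
1.0 [278.1 156.3]
1.2 [284.3 154.4]
1.4 [291.  153.4]
1.6 [297.8 153.5]
1.8 [304.5 154.7]
```

Request:
apply_moves:
  commands:
    - [-0.12,0,0,0]
    - [-0.12,0,0,0]
    - [-0.12,0,0,0]
    - [-0.12,0,0,0]
    - [-0.12,0,0,0]

```text
clock: 17.08
eef_pos: [0.5427, -0.2318, 0.1079]
tool_rot: [0.228, 0.974, -0.0, 0.0]
ft_force: [0.5, -0.1, -0.2]
grip_width: 0.012
grasp_force: 67.0
```

```bash
python3 -c "
from h import *
to([.4502,-.1853,.0859],153.9);b=tilt()"
```

```text
t 17.08 pos [ 0.5427 -0.2318  0.1079] yaw 153.61 tilt 0.0 F [ 0.5 -0.1 -0.2] w 0.012 gf 67.0
shift units [5.176 0.026 1.099] roll units -0.005
tail px [235.95454545 180.13636364] level exp [227.77757339 168.11288767] 10deg-down exp [227.91567699 172.907983  ]
or [301.95 152.85] 20
or [305.30769231 161.        ] 13
or [277.72413793 184.68965517] 58
or [290. 187.] 3
or [290.33333333 196.        ] 18
```

The cover is at about 1.7 rad. I retract and carry the spudger to the clear area on the right.

Request:
apply_moves:
  commands:
    - [0.2,0,0,0]
    - [0.4,0,0,0]
    - [0.6,0,0,0]
    - [0.6,0,0,0]
    - [0.6,0,0,0]

```text
clock: 17.55
eef_pos: [0.4982, -0.2097, 0.1078]
tool_rot: [0.228, 0.974, 0.0, -0.0]
ft_force: [0.4, -0.2, -0.7]
grip_width: 0.0117
grasp_force: 67.0
```

Request:
apply_moves:
  commands:
    - [0.6,0,0,0]
    - [0.6,0,0,0]
    - [0.6,0,0,0]
    - [0.6,0,0,0]
    - [0.6,0,0,0]

```text
clock: 17.97
eef_pos: [0.4444, -0.183, 0.108]
tool_rot: [0.228, 0.974, 0.0, -0.0]
ft_force: [-0.2, 0.4, -0.8]
grip_width: 0.0121
grasp_force: 67.0
```

```bash
python3 -c "
from h import *
to([.44,-.36,.075],153.6);b=tilt()"
```

```text
t 17.97 pos [ 0.4444 -0.183   0.108 ] yaw 153.61 tilt 0.01 F [-0.2  0.4 -0.8] w 0.0121 gf 67.0
shift units [-3.737 -8.025  1.649] roll units 0.000
tail px [184.875 176.25 ] level exp [175.33022416 163.96837803] 10deg-down exp [175.99608038 168.77177942]
or [301.76923077 153.69230769] 26
or [305. 161.] 15
or [277.78333333 184.83333333] 60
or [290. 187.] 3
or [290.33333333 196.        ] 18
```

Request:
apply_moves:
  commands:
    - [0,-0.8,0,0]
    - [0,-0.8,0,0]
    - [0,-0.8,0,0]
    - [0,-0.8,0,0]
    - [0,-0.8,0,0]

```text
clock: 18.43
eef_pos: [0.4097, -0.2558, 0.1081]
tool_rot: [0.228, 0.974, -0.0, 0.0]
ft_force: [-0.6, 0.1, -0.2]
grip_width: 0.0116
grasp_force: 67.0
```

Request:
apply_moves:
  commands:
    - [0,-0.8,0,0]
    - [0,-0.8,0,0]
    - [0,-0.8,0,0]
    - [0,-0.8,0,0]
    - [0,-0.8,0,0]

```text
clock: 18.85
eef_pos: [0.3741, -0.3275, 0.1081]
tool_rot: [0.228, 0.974, -0.0, 0.0]
ft_force: [-0.1, -0.5, -0.3]
grip_width: 0.0121
grasp_force: 67.0
```

Request:
apply_moves:
  commands:
    - [-0.7,0,0.2,0]
    - [-0.7,0,0.3,0]
    - [-0.7,0,0.3,0]
    - [-0.7,0,0.3,0]
    - [-0.7,0,0.3,0]

```text
clock: 19.27
eef_pos: [0.4377, -0.3584, 0.0798]
tool_rot: [0.228, 0.974, -0.0, 0.0]
ft_force: [0.5, 0.1, -1.0]
grip_width: 0.0116
grasp_force: 67.0
```

Request:
apply_moves:
  commands:
    - [0,0,0.15,0]
    - [0,0,0.15,0]
    - [0,0,0.15,0]
    - [0,0,0.15,0]
    - [0,0,0.15,0]

```text
clock: 19.68
eef_pos: [0.4366, -0.3578, 0.0648]
tool_rot: [0.228, 0.974, 0.0, -0.0]
ft_force: [0.3, 0.0, -0.9]
grip_width: 0.0118
grasp_force: 67.0
```

```bash
python3 -c "
from h import *
to([.44,-.36,.026],153.6);b=tilt()"
```

```text
t 19.68 pos [ 0.4366 -0.3578  0.0648] yaw 153.6 tilt 0.02 F [ 0.3  0.  -0.9] w 0.0118 gf 67.0
shift units [-0.201 -0.025  1.942] roll units -0.000
tail px [204.88461538 250.73076923] level exp [195.371459   239.14532342] 10deg-down exp [195.8879649 243.6503886]
or [301.76923077 153.69230769] 26
or [305.14285714 160.92857143] 14
or [277.72413793 184.68965517] 58
or [290. 187.] 3
or [290.33333333 196.        ] 18
```

Request:
apply_moves:
  commands:
    - [0,0,0.13,0]
    - [0,0,0.13,0]
    - [0,0,0.13,0]
    - [0,0,0.13,0]
    - [0,0,0.13,0]

```text
clock: 20.15
eef_pos: [0.4388, -0.3593, 0.0534]
tool_rot: [0.228, 0.974, -0.001, 0.002]
ft_force: [0.5, -0.5, 9.8]
grip_width: 0.0121
grasp_force: 68.4
```

Request:
apply_moves:
  commands:
    - [0,0,0.13,0]
    - [0,0,0.13,0]
    - [0,0,0.13,0]
    - [0,0,0.13,0]
    - [0,0,0.13,0]

```text
clock: 20.57
eef_pos: [0.4394, -0.3601, 0.0412]
tool_rot: [0.228, 0.974, -0.002, 0.003]
ft_force: [0.2, -1.6, 8.6]
grip_width: 0.0118
grasp_force: 71.0
```

Request:
apply_moves:
  commands:
    - [0,0,0.13,0]
    - [0,0,0.13,0]
    - [0,0,0.13,0]
    - [0,0,0.13,0]
    - [0,0,0.08,0]

```text
clock: 20.98
eef_pos: [0.4383, -0.3594, 0.0283]
tool_rot: [0.228, 0.974, -0.001, 0.001]
ft_force: [1.7, 0.7, 6.4]
grip_width: 0.0118
grasp_force: 72.2
```

```bash
python3 -c "
from h import *
to([.44,-.36,.026],153.6);b=tilt()"
```

```text
t 20.98 pos [ 0.4383 -0.3594  0.0283] yaw 153.61 tilt 0.22 F [1.7 0.7 6.4] w 0.0118 gf 72.2
shift units [-0.088  0.011  0.114] roll units 0.000
tail px [198.80645161 253.35483871] level exp [197.88358972 252.05928986] 10deg-down exp [198.35722678 256.28841421]
or [301.76923077 153.69230769] 26
or [305.14285714 161.        ] 14
or [277.78947368 184.70175439] 57
or [290. 187.] 3
or [290.33333333 196.        ] 18
```

Nearly flat. I go slightly lower, open, and retreat upward.

Request:
apply_moves:
  commands:
    - [0,0,0.06,0]
    - [0,0,0.05,0]
    - [0,0,0,0]
    - [0,0,0,0]
    - [0,0,0,0]

```text
clock: 21.45
eef_pos: [0.4382, -0.3595, 0.0263]
tool_rot: [0.228, 0.974, -0.001, 0.001]
ft_force: [0.7, -0.9, 7.6]
grip_width: 0.0119
grasp_force: 72.6
```

Request:
apply_moves:
  commands:
    - [0,0,0,0]
    - [0,0,0,0]
    - [0,0,0,0]
    - [0,0,0,0]
    - [0,0,0,0]
  claw: 0

```text
clock: 21.87
eef_pos: [0.4371, -0.3579, 0.0243]
tool_rot: [0.228, 0.974, 0.0, -0.0]
ft_force: [-0.1, 0.7, 0.1]
grip_width: 0.0716
grasp_force: 0.0
```

Request:
apply_moves:
  commands:
    - [0,0,0,0]
    - [0,0,0,0]
    - [0,0,-0.2,0]
    - [0,0,-0.3,0]
    - [0,0,-0.5,0]

```text
clock: 22.28
eef_pos: [0.4368, -0.3577, 0.0446]
tool_rot: [0.228, 0.974, 0.0, -0.001]
ft_force: [-0.4, -0.3, 0.9]
grip_width: 0.0852
grasp_force: 0.0
```

Request:
apply_moves:
  commands:
    - [0,0,-1,0]
    - [0,0,-1,0]
    - [0,0,-1,0]
    - [0,0,-1,0]
    - [0,0,-1,0]

```text
clock: 22.7
eef_pos: [0.4375, -0.3582, 0.147]
tool_rot: [0.228, 0.974, -0.0, 0.001]
ft_force: [1.4, -0.2, -0.5]
grip_width: 0.0854
grasp_force: 0.0
```

```bash
python3 -c "
from h import *
to([.44,-.36,.026],153.6)
for n in('side','wrist'):
  b=bot.camera(n)
  for q,s,p in blobs(b['image'],(105,120,60),(125,255,255),60):
    r=cv2.minAreaRect(p.astype(np.float32)); print(n,q,[ray(b,k,.0065).round(4) for k in cv2.boxPoints(r)])
  if n=='side':
    for x in blobs(b['image'],(3,110,80),(22,255,255),3):
      if 220<x[0][0]<320 and 130<x[0][1]<230: print('or',x[0],x[1][4])"
```

```text
t 22.7 pos [ 0.4375 -0.3582  0.147 ] yaw 153.61 tilt 0.08 F [ 1.4 -0.2 -0.5] w 0.0854 gf 0.0
shift units [-0.145 -0.022  6.051] roll units 0.000
side [359.8869936  234.60767591] [array([ 0.6852, -0.3445,  0.0065]), array([ 0.7469, -0.3666,  0.0065]), array([ 0.7036, -0.4339,  0.0065]), array([ 0.646 , -0.413 ,  0.0065])]
side [220.01116071 255.14508929] [array([ 0.3663, -0.3378,  0.0065]), array([ 0.3741, -0.3154,  0.0065]), array([ 0.4563, -0.3564,  0.0065]), array([ 0.4468, -0.3777,  0.0065])]
or [301.84 153.64] 25
or [305.14285714 161.        ] 14
or [277.72413793 184.68965517] 58
or [290. 187.] 3
or [290.33333333 196.        ] 18
wrist [257.26059655 145.0685505 ] [array([ 0.369 , -0.3339,  0.0065]), array([ 0.3752, -0.3214,  0.0065]), array([ 0.4561, -0.3608,  0.0065]), array([ 0.4493, -0.3745,  0.0065])]
```

```bash
python3 -c "
from workcell import bot
print(bot.job_done())"
```

```text
the job is handed in; nothing more can be done
None
```

I pried the cover off with the spudger and swung it to about 1.7 rad. The spudger lies flat on the bench clear of the instrument, and the job is handed in at about 23 s; no verdict came back.

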